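Put the spare radio battery away in the tilt-out bin

TASK

Tip the wide tilt-out bin of the bin rack forward as far as it goes, put the loose battery block from the desk inside it, let go of the battery, then push the bin fully home until it clicks shut. Leave the narrow bins closed and the other things on the desk where they are.

Things in the scene. Friction and masses are not known exactly. Their poses are not given: they have to be found in the camera images.
- rack: Dark steel base plate of the bin rack, 130 x 400 x 8 mm, fixed; origin at the centre of its underside, x pointing away from the bins' fronts. On it stand three grey housings side by side, each 120 mm wide, 115 mm deep. One holds a single wide white bin over its full width; the two others hold two narrow white bins (52 mm) each. Which of the three places the wide bin has varies.
- wide_module: The wide bin's grey housing. Its roof's top is 126 mm above its origin (134 mm above the desk). Origin at the centre of its underside, 12 mm below and 55 mm behind the pivot line.
- wide_pivot (a point): Middle of the wide bin's pivot line, at the lower front edge of the bin, 20 mm above the desk. Fixed to the housing: does not turn with the bin. Its x axis points level from the bin's front into the housing, away from the robot; y along the pivot line, z up. The roof's top is 114 mm above this point and its front edge 30 mm behind it.
- wide_tab (a point): Middle of the top edge of the wide bin's pull tab (70 mm wide, 25 mm tall, 5 mm thick), 150 mm from the pivot and 2.5 mm behind the front face; turns with the bin. x rearwards through the panel, y along the pivot, z up the panel. When shut the tab stands 36 mm above the roof, with a 25 mm gap from its rear face to the roof's front edge.
- wide_bin (a joint): Tilt of the wide bin: 0 = shut and clicked; grows as its top tips forward, towards the robot side, to the stop at 0.8 rad. Stiff pivot (0.2 N m, about 1.5 N at the tab): the bin stays where it is left. A sprung catch resists between about 0.1 and 0.04 rad when shutting (peak some 5 to 8 N at the tab), then draws the bin home; opening it takes 7 to 9 N.
- wide_bin_in (a point): Point on the inner floor's centre of the wide bin, 46 mm behind the front face; turns with the bin, axes as the tab's. The bin's 5 mm front panel is 108 mm wide, flush with the tab; behind it is an open tray, inside 100 mm wide, 81 mm deep, 56 mm deep at the rear wall. Fully tipped, its mouth is about 120 mm and panel and floor slope about 45 degrees, a V with its bottom at the pivot.
- battery: The loose spare battery: a plain black rectangular block 60 x 42 x 36 mm (x, y, z), 0.13 to 0.21 kg, lying flat on the desk to the left or the right, in front of the rack. Origin at the centre of its underside, x along the 60 mm length. It is too thick to go in while the bin is shut.
- battery_center (a point): The centre of the battery block, 18 mm above its underside.
- narrow_bin_a1 (a joint): Tilt of a narrow bin (rad): 0 = shut. To be left shut; stiff.
- narrow_bin_a2 (a joint): Tilt of a narrow bin (rad): 0 = shut. To be left shut; stiff.
- narrow_bin_b1 (a joint): Tilt of a narrow bin (rad): 0 = shut. To be left shut; stiff.
- narrow_bin_b2 (a joint): Tilt of a narrow bin (rad): 0 = shut. To be left shut; stiff.
- microphone: Black hand microphone lying on the desk (bystander): a round head 60 mm across and 30 mm tall with a handle to -x of it, 95 mm long in all; origin under the head. It lies on the other side from the battery.
- radio: Black handheld radio lying on its back (bystander), 115 x 56 x 34 mm with a 120 mm antenna to +x; origin at the centre of the underside of its case.
- mouse: White computer mouse (bystander), 100 x 60 x 33 mm, origin at the centre of its underside.
- screwdriver: Screwdriver with a yellow handle lying on the desk (bystander), under 40 mm tall; origin under its middle.
- mug: Blue mug beyond the rack's left end (bystander), 80 mm across, 92 mm tall, origin at the centre of its underside.
- air_can: Spray can beyond the rack's right end (bystander), 60 mm across, 170 mm tall, origin at the centre of its underside.
- coax_adapter: Small plated adapter standing on end (bystander), 22 mm across, 40 mm tall, origin at the centre of its underside.
Things that resemble listed ones, but are neither listed nor needed, are in the scene too. What is shaped like the battery but pink is not meant.

How it is judged:
By the outcome, as a careful person would: the job done as asked, in the order asked, and still so for the second after the job is handed in, with the robot touching nothing.
It also fails if it takes over 69 s, if anything falls off the work surface, if the arm or the gripper's body presses on something with over 40 N, if the wrist force passes 120 N, or if a joint passes its speed limit or range.

ROBOT

A 7-joint arm with a two-finger parallel gripper is mounted at the origin on the work surface. World frame = base frame: x ahead of the robot, y to its left, z up, the work surface at z = 0. Lengths are in mm, angles in rad, forces in N, time in s.
With the tool pointing down it reaches from about 425 to 825 mm from the base axis. Payload 3.6 kg.
Tool frame: the origin (TCP) lies between the finger pads; the fingertips stand 14 mm ahead of it and the grasp point (between the pads) lies 5 mm behind it (manip.tcp_to_tips is the distance from the TCP to the fingertips, in mm); z points along the fingers, y is the direction in which the jaws open and shut (so a half turn about z gives the same grasp; the last joint's range is limited). The gripper opens to 93 mm and grips with 3 to 60 N. Pads are 15 mm wide; open, the fingers measure 128 mm over their backs; the gripper's body (75 mm by 188 mm) begins 65 mm behind the grasp point.
Start: joints at [1.21, 0.615, -0.013, 1.423, 0.008, 1.103, -0.04], TCP at [213.588, -613.874, 205.14] pointing down, gripper open.
Joint ranges: [-3.12, 3.12], [-0.3, 2.06], [-1.34, 1.32], [0.26, 2.42], [-1.36, 4.5], [0.01, 1.98], [-2.84, 2.84]. Speed limits (rad/s): [2.79, 2.79, 3.14, 3.14, 3.14, 3.14, 3.14].

INTERFACE

Orientations are given as a rotation vector (axis times angle).
In Python, from workcell import manip gives the robot as it stands.
- The arm moves only by the tool send_rows, never from a script. Its arguments are lists of equal length, an entry for each row: "linear": the shift along the tool's x, y, z in units of 0.04 m (1.0 is 0.04 m), a list of three; "twist": the turn about the tool's z in units of 8 degrees (1.0 is 8 degrees); "hand": the closure, from -1 (fully open) to 1 (shut), so that 0 is half open. In form: {"linear": [[tx, ty, tz], ...], "twist": [twist, ...], "hand": [hand, ...]}. A call has 1 to 12 rows; each row shifts and turns the pose as measured when the row begins, along the tool's axes as they then stand; what a row does not reach is not made up. A row lasts 1/10 s, in which the tool goes at most 50 mm and 8.59 degrees, less where a joint would pass 70% of its speed; a pose out of reach is approached as far as the arm can. A call with a number of a shift or a turn outside -1 to 1 is refused whole. A call with a gripper value outside its range is refused whole. The fingers move at their own pace and stop on an object; "force" is the grip in N (left out, the last holds). Time passes only in rows, so rows that do not move let the fingers close. It gives the time, the measured TCP pose, the force and the opening at its end, in the units of the state.
- manip.state(): the state, without advancing time (a new reading comes with each control period).
- manip.snapshot(name): name is "scene" or "top" or "wrist"; returns a dict with "frame" (420x560x3 uint8, red, green, blue), "fov_y" (degrees; the focal length in pixels is half the picture's height over the tangent of half this angle, whatever the lens; pixels are square), "cx", "cy" (the principal point, pixels), "R" (3x3) and "t" (3): a world point X has camera coordinates R X + t. Camera axes: x right, y down, z forward; pixel columns grow to the right and rows downward; lengths in mm; the calibration is good to about 2 mm. A picture is of the moment at which its call begins. There is no depth.
- manip.job_done(): hands the job in, once; it reports no verdict.
The state is a dict: "clock": time; "joint_pos": joint angles; "joint_vel": joint speeds; "joint_torque": joint torques, N m; "position": TCP position; "orientation": TCP orientation; "ft_force": force on the tool from outside, world axes, zero at the start; "torque": the same for the moment, N m; "width": finger opening in mm.
Only numpy, scipy, OpenCV 4.12 (cv2) and the standard library are available. Lean on these libraries where they do the work, as an engineer would, in place of code of your own. Each camera call takes 0.05 s, during which the arm holds its last target.

## Working session

There is one attempt and no reset: what is moved stays moved. The work goes in short steps, Python scripts to look and compute and a tool call to move; the robot and the scene stay as the last step left them, time stands still between calls to the robot, and variables do not carry over. Pictures are saved under pics/ and viewed, and the job is handed in when it is done.

Besides the shell and the picture viewer there is one more tool, called after "Emit:" by a JSON object that holds its "op" and its "data", one argument or row to a line. send_rows: Moves the arm, as the interface text tells. Its arguments: {"type":"object","properties":{"linear":{"type":"array"},"twist":{"type":"array"},"hand":{"type":"array"},"force":{"type":"number"}},"required":["linear","twist","hand"]}

```bash
mkdir -p pics; ls
python3 - <<'E'
from workcell import manip
import cv2,numpy as np
print(manip.state())
for n in ["scene","top","wrist"]:
    s=manip.snapshot(n); cv2.imwrite(f"pics/{n}0.png",s["frame"][:,:,::-1])
    print(n,s["fov_y"],s["cx"],s["cy"],np.array(s["R"]).round(4).tolist(),np.array(s["t"]).round(2).tolist())
E
```

```text
pics
{'clock': 0.0, 'joint_pos': array([ 1.2095016 ,  0.61594371, -0.01259386,  1.42488371,  0.00812375,
        1.1034034 , -0.04040074]), 'joint_vel': array([-0.00017356, -0.00202223,  0.00209488, -0.00018412, -0.00036541,
        0.00026105, -0.00104613]), 'joint_torque': array([ 3.71474216e-04, -4.58936656e+01,  2.09324970e-01, -1.65745246e+01,
       -6.10490260e-02,  2.03425577e-02,  2.13509461e-04]), 'position': array([ 213.29192722, -613.13411079,  203.97043843]), 'orientation': array([-3.09516048e+00, -5.23108493e-01,  7.87562294e-04]), 'ft_force': array([ 0.18262404, -0.34985047, -0.16220762]), 'torque': array([ 0.00542437, -0.06633251, -0.03755279]), 'width': 92.82982973413067}
scene 46.72329544760379 281.7121057568135 207.30620723938964 [[0.9276, 0.3734, -0.0138], [0.2451, -0.636, -0.7317], [-0.282, 0.6753, -0.6815]] [-495.46, -41.74, 1446.57]
top 42.21652867773533 276.98091850061166 203.61643625522402 [[-0.026, -0.9997, -0.0005], [-0.9974, 0.026, -0.0673], [0.0673, -0.0012, -0.9977]] [-10.67, 525.12, 1793.36]
wrist 63.29226646795413 278.44301820653226 217.07485739491756 [[0.3282, -0.9446, -0.0033], [-0.909, -0.3168, 0.2708], [-0.2569, -0.0859, -0.9626]] [-649.11, -31.75, 391.45]
```

View pics/scene0.png

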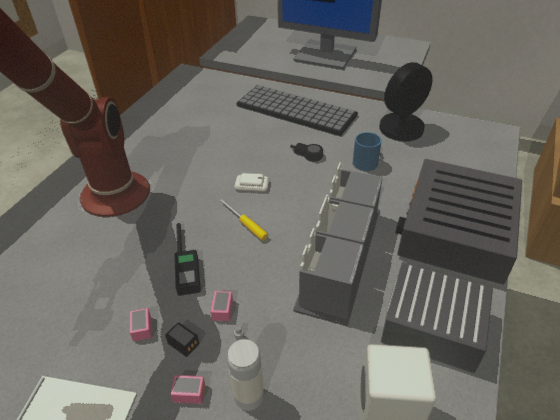

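View pics/top0.png

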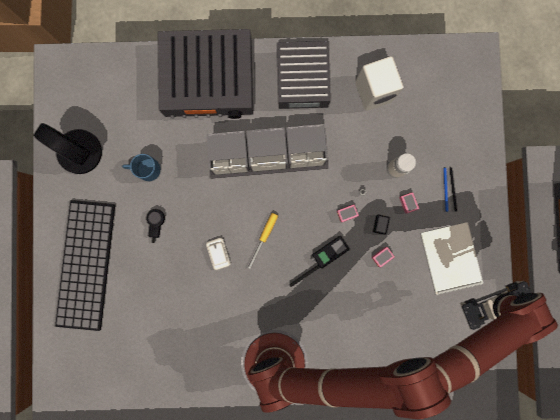

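View pics/wrist0.png

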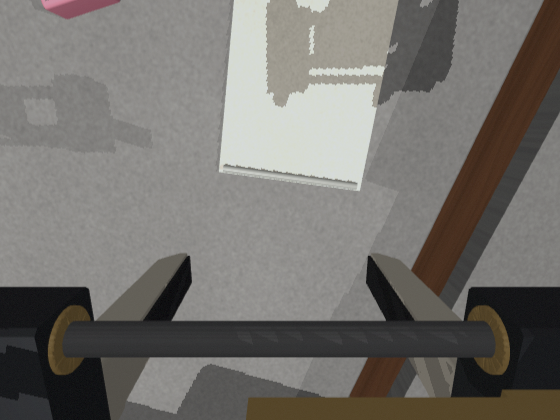

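The battery candidates in the top view are one black block at (381,224) and three pink ones at (347,212), (409,202) and (383,257). The black one fits the description. I'll enlarge it and the rack.

Run:
```python
import cv2,numpy as np
t=cv2.imread("pics/top0.png"); s=cv2.imread("pics/scene0.png")
f=lambda im,x0,x1,y0,y1,w,h:cv2.resize(im[y0:y1,x0:x1],(w,h),interpolation=cv2.INTER_CUBIC)
a=f(t,200,340,110,180,800,400)
cv2.imwrite("pics/c1.png",a)
b=np.hstack([f(s,280,400,150,320,400,566),f(t,325,425,185,275,400,566*1)])
cv2.imwrite("pics/c2.png",b)
```

```text
(no output)
```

View pics/c1.png

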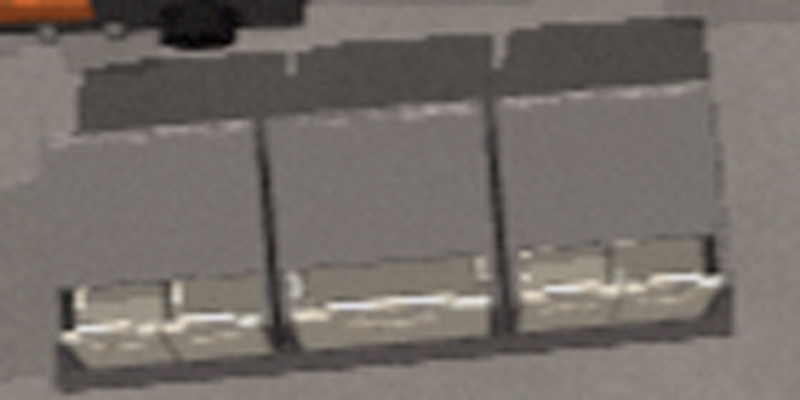

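View pics/c2.png

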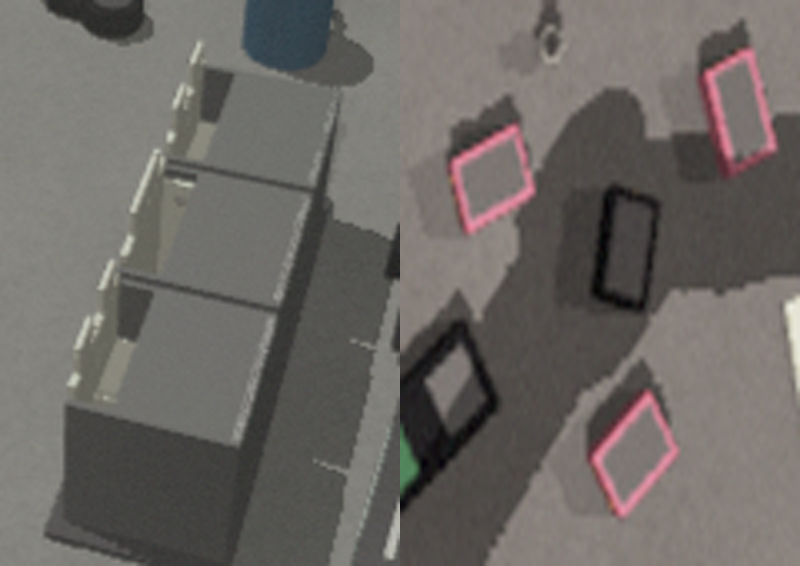

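The crop confirms the black block at top (381,224), the only non-pink one of that shape. The wide bin is the middle housing, with a single panel and tab at top (268,163). Now I'll measure both.

```bash
cat > h.py <<'E'
import numpy as np,cv2
from workcell import manip
def cam(s):
    return np.array(s["R"]),np.array(s["t"]),210/np.tan(np.radians(s["fov_y"])/2),s["cx"],s["cy"]
def ray(s,u,v,z):
    R,t,f,cx,cy=cam(s); d=R.T@np.array([(u-cx)/f,(v-cy)/f,1]); c=-R.T@t
    return (c+d*(z-c[2])/d[2])
def rayplane(s,u,v,p,n):
    R,t,f,cx,cy=cam(s); d=R.T@np.array([(u-cx)/f,(v-cy)/f,1]); c=-R.T@t
    return c+d*(n@(p-c))/(n@d)
def proj(s,X):
    R,t,f,cx,cy=cam(s); q=R@np.array(X,float)+t; return np.array([cx+f*q[0]/q[2],cy+f*q[1]/q[2]])
E
python3 - <<'E'
from h import *
s=manip.snapshot("top"); c=manip.snapshot("scene")
P=lambda u,v:(200+u/800*140-.5,110+v/400*70-.5)
for nm,u,v,z in [("roofFL all",75,290,134),("roofFR all",715,237,134),("midFL",287,272,134),("midFR",492,255,134),("midBL",268,123,134),("midBR",484,102,134),("tabL",330,305,170),("tabR",460,298,170)]:
    print(nm,ray(s,*P(u,v),z).round(1))
# battery
im=s["frame"].astype(int); g=im.max(2)
m=(g<55).astype(np.uint8); m[:,:365]=0;m[:,398:]=0;m[:210]=0;m[240:]=0
print(m.sum()); 
big=cv2.resize((255*m[205:245,360:402]),None,fx=12,fy=12,interpolation=0)
cs,_=cv2.findContours(m,cv2.RETR_EXTERNAL,cv2.CHAIN_APPROX_NONE); k=max(cs,key=cv2.contourArea)
print(cv2.minAreaRect(k)); 
im2=cv2.resize(s["frame"][205:245,360:402],None,fx=12,fy=12,interpolation=cv2.INTER_NEAREST)
im3=cv2.resize(c["frame"][315:360,160:207],None,fx=6,fy=6,interpolation=cv2.INTER_NEAREST)
cv2.imwrite("pics/b1.png",im2[:,:,::-1]);cv2.imwrite("pics/b2.png",im3[:,:,::-1])
for q in cv2.boxPoints(cv2.minAreaRect(k)): print(q,ray(s,*q,36).round(1))
im4=cv2.resize(c["frame"][160:310,295:385],None,fx=6,fy=4,interpolation=cv2.INTER_NEAREST)
cv2.imwrite("pics/b3.png",im4[:,:,::-1])
E
```

```text
roofFL all [658.2 173.7 134. ]
roofFR all [ 678.3 -177.8  134. ]
midFL [665.1  57.4 134. ]
midFR [671.5 -55.3 134. ]
midBL [747.9  65.9 134. ]
midBR [756.5 -53.2 134. ]
tabL [641.  33. 170.]
tabR [643.  -36.8 170. ]
145
((380.576904296875, 224.11538696289062), (14.512594223022461, 19.21938133239746), 11.309932708740234)
[371.5769  232.11539] [ 421.6 -332.4   36. ]
[375.34613 213.26923] [ 483.2 -347.1   36. ]
[389.5769  216.11539] [ 472.6 -393.6   36. ]
[385.80768 234.96155] [ 411.  -378.7   36. ]
```

View pics/b1.png

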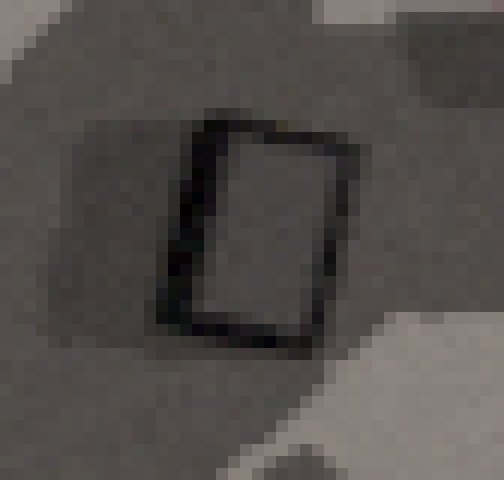

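View pics/b3.png

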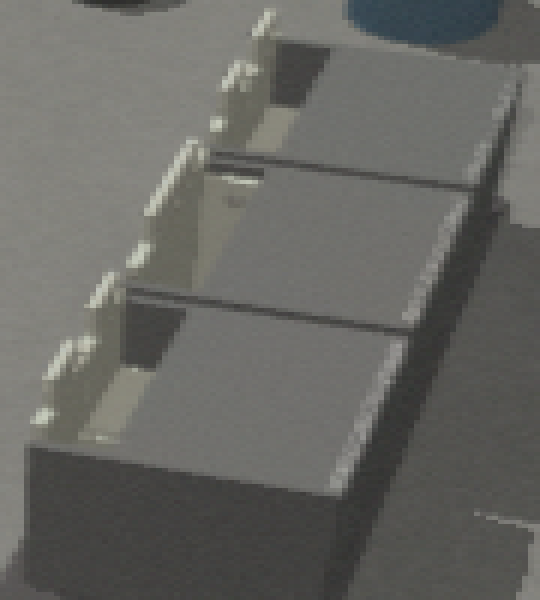

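```bash
cat >> h.py <<'E'
from scipy.spatial.transform import Rotation as Ro
def tool():
    st=manip.state(); R=Ro.from_rotvec(st["orientation"]).as_matrix(); return st,np.array(st["position"]),R
PIV=np.array([639.,-0.5,20.]); YAW=np.radians(3.4)
XR=np.array([np.cos(YAW),np.sin(YAW),0]); YR=np.array([-np.sin(YAW),np.cos(YAW),0])
def rk(p): d=np.array(p)-PIV; return np.array([d@XR,d@YR,d[2]+20])
def W(x,y,z): return PIV+XR*x+YR*y+np.array([0,0,z-20])
def status(): 
    st,p,R=tool(); print("t",round(st["clock"],2),"pos",p.round(1),"yaw",np.degrees(np.arctan2(R[1,0],R[0,0])).round(2),"rack(TCP)",rk(p).round(1),"tipz",round(p[2]-14,1),"F",np.array(st["ft_force"]).round(1),"w",round(st["width"],1))
def delta(t):
    st,p,R=tool(); print("to",np.round(t,1),"tool units",(R.T@(np.array(t)-p)/40).round(3))
E
python3 -c "
from h import *
status()"
```

```text
t 0.25 pos [ 213.5 -613.5  204.6] yaw 19.19 rack(TCP) [-461.2 -586.7  204.6] tipz 190.6 F [ 0.1 -0.8  0.2] w 92.8
```

Emit:
{"op": "send_rows", "data": {
  "linear": [
    [0,0,-0.6],
    [0,0,-0.6]
  ],
  "twist": [0.98,0.98],
  "hand": [1,1],
  "force": 30
}}

```text
clock: 0.45
position: [212.3, -610.9, 249.0]
orientation: [-3.129, -0.081, 0.005]
ft_force: [-0.5, -1.4, 1.2]
width: 81.4
```

```bash
python3 -c "
from h import *
status(); delta(W(17,0,250))"
```

```text
t 0.45 pos [ 212.3 -610.9  249. ] yaw 2.98 rack(TCP) [-462.2 -584.1  249. ] tipz 235.0 F [-0.5 -1.4  1.2] w 81.4
to [6.56e+02 5.00e-01 2.50e+02] tool units [ 11.872 -14.688   0.11 ]
```

Emit:
{"op": "send_rows", "data": {
  "linear": [
    [0.6,-0.75,0],
    [0.7,-0.9,0],
    [0.7,-0.9,0],
    [0.7,-0.9,0],
    [0.7,-0.9,0],
    [0.7,-0.9,0],
    [0.7,-0.9,0],
    [0.7,-0.9,0],
    [0.7,-0.9,0],
    [0.7,-0.9,0],
    [0.7,-0.9,0],
    [0.5,-0.6,0]
  ],
  "twist": [0,0,0,0,0,0,0,0,0,0,0,0],
  "hand": [1,1,1,1,1,1,1,1,1,1,1,1]
}}

```text
clock: 1.65
position: [524.5, -174.5, 251.5]
orientation: [3.141, 0.055, -0.004]
ft_force: [1.0, -0.3, -0.8]
width: 0.2
```

```bash
python3 -c "
from h import *
status(); delta(W(17,0,250))"
```

```text
t 1.65 pos [ 524.5 -174.5  251.5] yaw 2.01 rack(TCP) [-124.6 -166.9  251.5] tipz 237.5 F [ 1.  -0.3 -0.8] w 0.2
to [6.56e+02 5.00e-01 2.50e+02] tool units [ 3.437 -4.258  0.028]
```

Emit:
{"op": "send_rows", "data": {
  "linear": [
    [0.5,-0.8,0],
    [0.5,-0.9,0],
    [0.5,-0.9,0],
    [0.5,-0.9,0],
    [0.2,-0.5,0],
    [0,0,0]
  ],
  "twist": [-0.17,0,0,0,0,0],
  "hand": [1,1,1,1,1,1]
}}

```text
clock: 2.25
position: [607.9, 3.9, 250.0]
orientation: [-3.136, -0.108, 0.004]
ft_force: [-0.6, -0.3, 0.2]
width: 0.3
```

```bash
python3 -c "
from h import *
status(); delta(W(17,0,250))
s=manip.snapshot('wrist'); cv2.imwrite('pics/w1.png',s['frame'][:,:,::-1])
for z,pts in [(170,[(-35,0),(35,0)]),(134,[(0,30)])]: pass
for q in [(2.5,-35,170),(2.5,35,170),(30,-60,134),(30,60,134)]: print(q,proj(s,W(*q)).round(1))
np.savez('w1.npz',**{k:np.array(s[k]) for k in s})
"
```

```text
t 2.25 pos [607.9   3.9 250. ] yaw 3.96 rack(TCP) [-30.8   6.2 250. ] tipz 236.0 F [-0.6 -0.3  0.2] w 0.3
to [6.56e+02 5.00e-01 2.50e+02] tool units [ 1.193  0.168 -0.003]
(2.5, -35, 170) [332.6 178.6]
(2.5, 35, 170) [241.1 177.6]
(30, -60, 134) [357.6 139.5]
(30, 60, 134) [215.5 138.1]
```

View pics/w1.png

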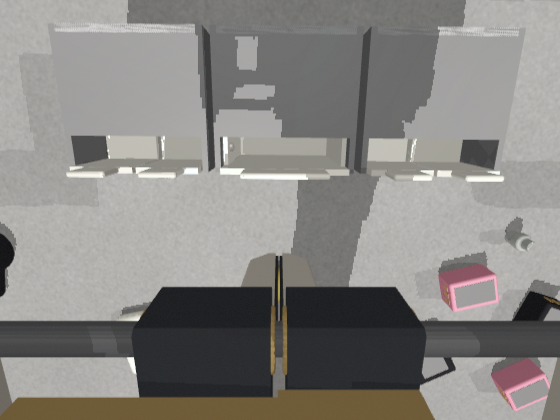

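The wrist view shows the wide bin's tab at (237–333,174) and its roof front edge at v≈137. The predictions were u 241–333 at v≈178, and v≈138, so the rack pose agrees. Next I'll hook behind the tab.

Emit:
{"op": "send_rows", "data": {
  "linear": [
    [0.6,0.08,0],
    [0.58,0.08,0],
    [0,0,0.7],
    [0,0,0.7],
    [0,0,0.4],
    [0,0,0]
  ],
  "twist": [0.06,0,0,0,0,0],
  "hand": [1,1,1,1,1,1]
}}

```text
clock: 2.9
position: [653.1, -21.1, 176.8]
orientation: [3.13, 0.061, -0.007]
ft_force: [-0.2, -0.6, -0.5]
width: 0.5
```

```bash
python3 -c "
from h import *
status(); delta(W(17,0,159))
s=manip.snapshot('scene'); cv2.imwrite('pics/s2.png',cv2.resize(s['frame'][130:330,260:440,::-1],None,fx=3,fy=3))
"
```

```text
t 2.9 pos [653.1 -21.1 176.8] yaw 2.22 rack(TCP) [ 12.8 -21.4 176.8] tipz 162.8 F [-0.2 -0.6 -0.5] w 0.5
to [6.56e+02 5.00e-01 1.59e+02] tool units [ 0.095 -0.543  0.439]
```

View pics/s2.png

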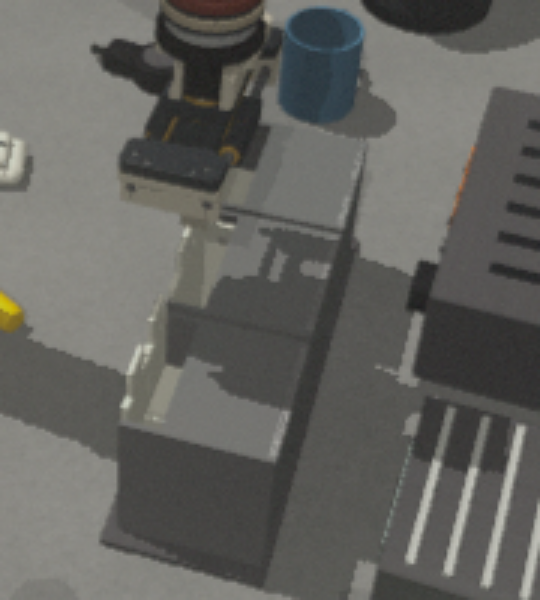

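Emit:
{"op": "send_rows", "data": {
  "linear": [
    [0.12,-0.3,-0.2],
    [0.1,-0.25,0],
    [0,0,0],
    [0,0,0]
  ],
  "twist": [-0.15,0,0,0],
  "hand": [1,1,1,1]
}}

```text
clock: 3.35
position: [664.6, 1.0, 191.7]
orientation: [3.128, 0.092, 0.01]
ft_force: [0.9, -0.7, -0.4]
width: 0.4
```

```bash
python3 -c "
from h import *
status(); delta(W(17,0,159))"
```

```text
t 3.35 pos [664.6   1.  191.7] yaw 3.36 rack(TCP) [ 2.570e+01 -1.000e-01  1.917e+02] tipz 177.7 F [ 0.9 -0.7 -0.4] w 0.4
to [6.56e+02 5.00e-01 1.59e+02] tool units [-0.222 -0.011  0.816]
```

Emit:
{"op": "send_rows", "data": {
  "linear": [
    [-0.2,0,0],
    [0,0,0.3],
    [0,0,0.2],
    [0,0,0]
  ],
  "twist": [0,0,0,0],
  "hand": [1,1,1,1]
}}

```text
clock: 3.75
position: [655.6, 0.3, 170.7]
orientation: [3.128, 0.092, 0.01]
ft_force: [-0.5, 0.1, -0.9]
width: 0.4
```

```bash
python3 -c "
from h import *
status(); delta(W(17,0,159))"
```

```text
t 3.75 pos [6.556e+02 3.000e-01 1.707e+02] yaw 3.39 rack(TCP) [ 16.6  -0.2 170.7] tipz 156.7 F [-0.5  0.1 -0.9] w 0.4
to [6.56e+02 5.00e-01 1.59e+02] tool units [ 0.007 -0.008  0.291]
```

Emit:
{"op": "send_rows", "data": {
  "linear": [
    [0,0,0.2],
    [-0.15,0,0],
    [-0.2,0,0],
    [-0.2,0,0],
    [-0.2,0,0],
    [-0.15,0,0]
  ],
  "twist": [0,0,0,0,0,0],
  "hand": [1,1,1,1,1,1]
}}

```text
clock: 4.35
position: [616.6, -2.7, 160.7]
orientation: [3.128, 0.091, 0.008]
ft_force: [0.9, 0.0, 0.0]
width: 0.6
```

```bash
python3 -c "
from h import *
status()"
```

```text
t 4.35 pos [616.6  -2.7 160.7] yaw 3.34 rack(TCP) [-22.5  -0.9 160.7] tipz 146.7 F [0.9 0.  0. ] w 0.6
```

Emit:
{"op": "send_rows", "data": {
  "linear": [
    [-0.2,0,0.05],
    [-0.25,0,0.12],
    [-0.25,0,0.14],
    [-0.2,0,0.13],
    [-0.2,0,0.15]
  ],
  "twist": [0,0,0,0,0],
  "hand": [1,1,1,1,1]
}}

```text
clock: 4.85
position: [570.4, -5.7, 138.2]
orientation: [3.128, 0.091, 0.016]
ft_force: [-0.6, 0.3, 0.3]
width: 0.4
```

```bash
python3 -c "
from h import *
status()
s=manip.snapshot('scene'); cv2.imwrite('pics/s3.png',cv2.resize(s['frame'][130:330,240:420,::-1],None,fx=3,fy=3))
"
```

```text
t 4.85 pos [570.4  -5.7 138.2] yaw 3.34 rack(TCP) [-68.8  -1.1 138.2] tipz 124.2 F [-0.6  0.3  0.3] w 0.4
```

View pics/s3.png

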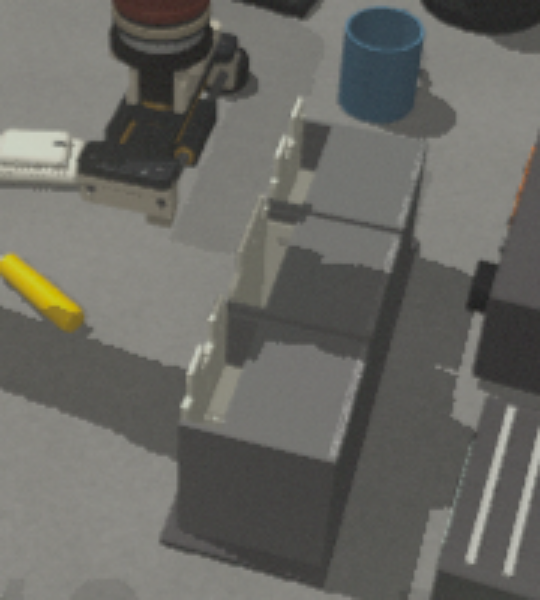

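```bash
python3 -c "
from h import *
print(manip.tcp_to_tips)
st,p,R=tool()
for n in ['scene','top','wrist']:
  s=manip.snapshot(n); f=s['frame'][:,:,::-1].copy()
  for d in (-5,0,14):
    q=proj(s,p+R[:,2]*d); print(n,d,q.round(1)); cv2.circle(f,tuple(int(v) for v in q.round()),1,(0,0,255),-1)
  for qq in [(2.5,-35,170),(2.5,35,170)]:
    q=proj(s,W(*qq)); cv2.circle(f,tuple(int(v) for v in q.round()),1,(0,255,0),-1)
  if n=='scene': f=cv2.resize(f[150:260,250:380],None,fx=5,fy=5,interpolation=0)
  if n=='top': f=cv2.resize(f[120:240,200:340],None,fx=5,fy=5,interpolation=0)
  cv2.imwrite(f'pics/{n}4.png',f)
"
```

```text
14.0
scene -5 [292.8 206.2]
scene 0 [292.8 207.7]
scene 14 [292.8 211.9]
top -5 [270.6 187.2]
top 0 [270.7 187.4]
top 14 [270.8 187.8]
wrist -5 [277.6 266.5]
wrist 0 [277.6 262.9]
wrist 14 [277.7 253.8]
```

View pics/scene4.png

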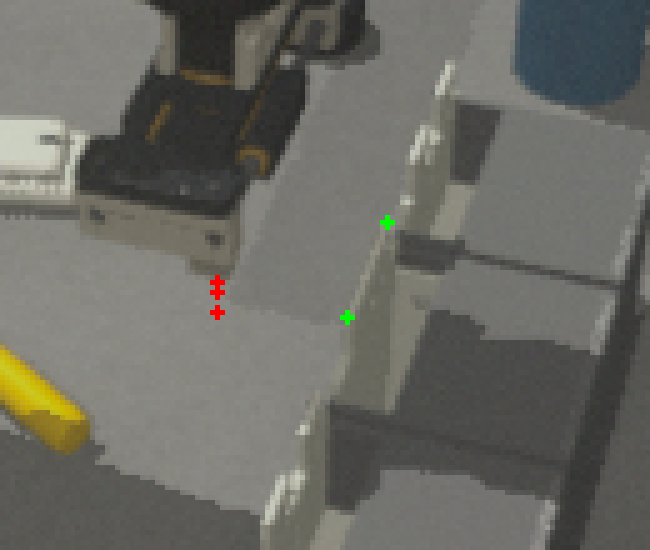

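View pics/wrist4.png

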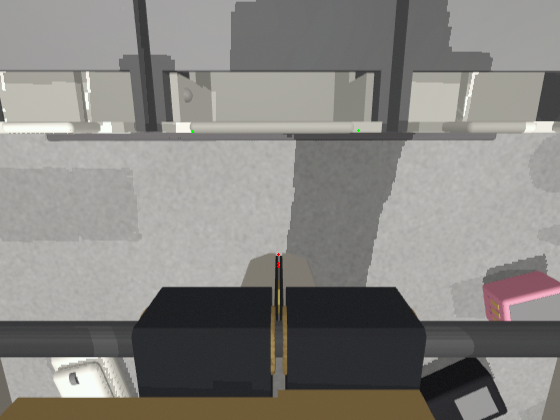

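View pics/top4.png

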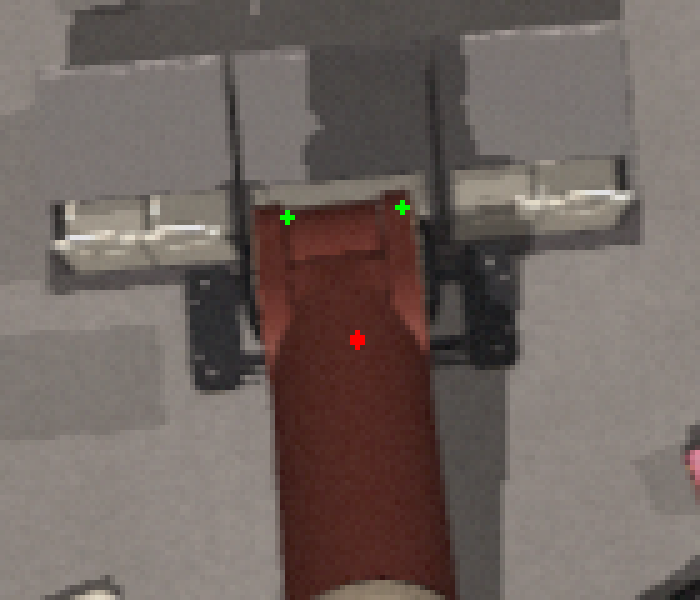

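```bash
python3 -c "
from h import *
status()
s=manip.snapshot('scene'); f=s['frame'][:,:,::-1][150:230,255:325]
f=cv2.resize(f,None,fx=8,fy=7,interpolation=cv2.INTER_CUBIC); f=np.clip(f.astype(float)*1.7,0,255).astype(np.uint8)
cv2.imwrite('pics/s5.png',f)
print((s['frame'][195:216,288:300].sum(2)//3))
s=manip.snapshot('wrist'); f=s['frame'][:,:,::-1][220:420,130:430]
cv2.imwrite('pics/w5.png',cv2.resize(f,None,fx=2.5,fy=2.5))
"
```

```text
t 5.05 pos [571.2  -5.7 138.4] yaw 3.34 rack(TCP) [-68.   -1.1 138.4] tipz 124.4 F [0.4 0.2 0.5] w 0.3
[[110 109 106 108 107 105 107 108 110  95  88 111]
 [110 111 110 111 100  79  83 100 106  94  92 108]
 [109 110 110 109  88  67  68  77 105  98  92 110]
 [108 111 110 111 104  82  72  82 104 106  95 112]
 [110 109 108 111 110 108  97 107 112 107  96 120]
 [113 110 110 109 111 107 111 110 109 109 101 126]
 [119 107 102 106 107 113 106 110 110 105 108 126]
 [123  98  93  93  94  94  96 102 105  99 104 123]
 [125 101  90  90  92  90  91  88  93  93 118 121]
 [134 116 102 102  99  95  95  93  90 104 124 121]
 [135 134 135 126 124 118 117 113 103 121 122 121]
 [134 134 135 133 130 130 132 136 127 132 127 120]
 [134 135 136 133 132 131 130 133 133 133 124 121]
 [134 134 134 134 131 135 134 133 132 126 124 120]
 [134 136 135 135 135 135 136 134 134 123 122 120]
 [136 138 134 134 136 136 136 135 136 124 124 123]
 [133 133 134 135 136 136 135 136 135 133 133 134]
 [132 133 134 134 132 134 135 133 135 133 133 132]
 [134 134 132 132 132 131 133 135 131 130 133 135]
 [135 134 134 132 134 132 134 133 133 133 131 133]
 [137 135 133 136 136 135 134 132 134 132 130 131]]
```

View pics/s5.png

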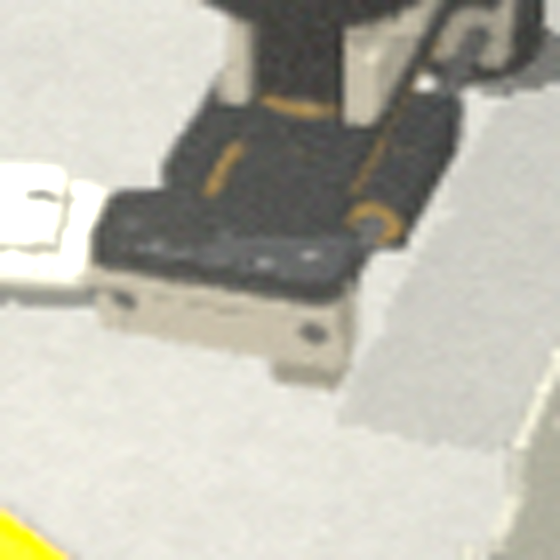

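View pics/w5.png

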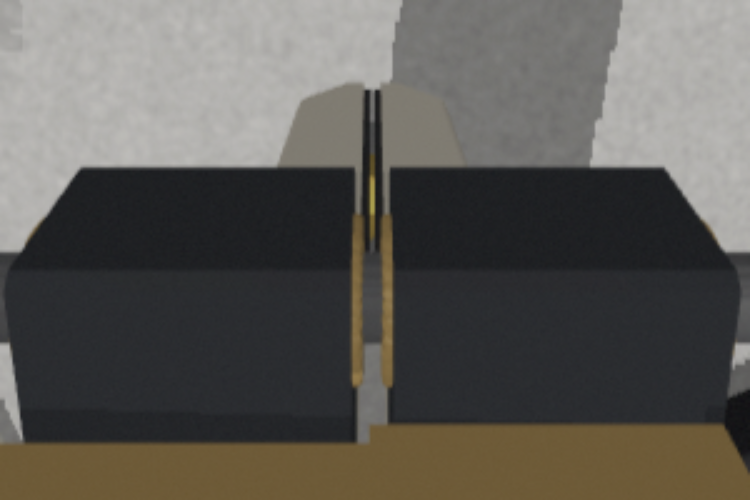

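```bash
python3 -c "
from h import *
st,p,R=tool()
s=manip.snapshot('scene'); f=s['frame'][:,:,::-1].copy()
Rc,t,*_=cam(s); print('cam',(-Rc.T@t).round())
f=cv2.resize(f[130:240,230:380],None,fx=5,fy=5,interpolation=0)
def dot(X,c):
  q=(proj(s,X)-[230,130])*5+2.5; cv2.circle(f,tuple(int(v) for v in q.round()),4,c,-1)
for x in(-37.5,37.5):
  for y in(-94,94):
    for d in (-70,): dot(p+R@[x,y,d],(0,0,255))
for x in(-7.5,7.5):
  for y in(-17.5,17.5):
    for d in (14,-70): dot(p+R@[x,y,d],(0,255,0))
cv2.imwrite('pics/s6.png',f)
w=manip.snapshot('wrist'); Rc,t,*_=cam(w); c=-Rc.T@t; print('wcam in tool',(R.T@(c-p)).round(1))
g=w['frame'][:,:,::-1].copy()
for x in(-7.5,7.5):
  for y in(-17.5,17.5):
    for d in (14,):
      q=proj(w,p+R@[x,y,d]); cv2.circle(g,tuple(int(v) for v in q.round()),2,(0,255,0),-1)
for x in(-37.5,37.5):
  for y in(-94,94):
      q=proj(w,p+R@[x,y,-70]); print(q); cv2.circle(g,tuple(int(v) for v in q.round()),3,(0,0,255),-1)
cv2.imwrite('pics/w6.png',g)
"
```

```text
cam [ 878. -818.  948.]
wcam in tool [  75.4    0.7 -179.1]
[ 41.043785   415.77177368]
[513.47062335 416.01055325]
[ -0.91168932 237.57807132]
[554.89184494 237.53903653]
```

View pics/s6.png

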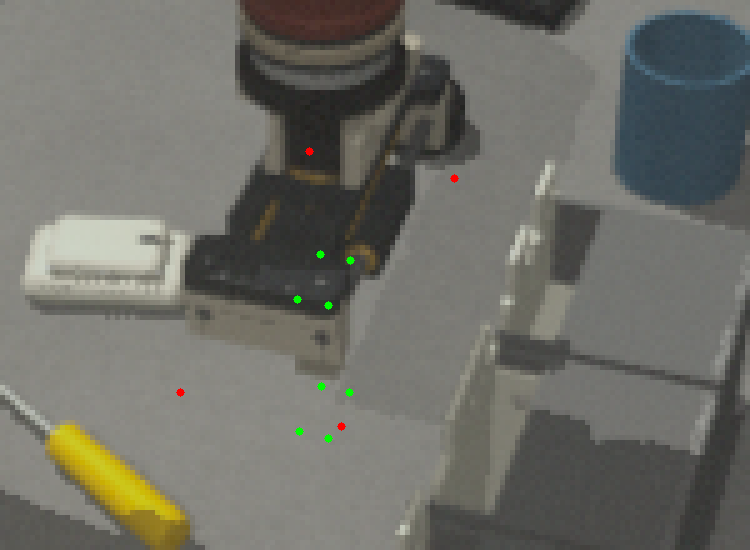

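View pics/w6.png

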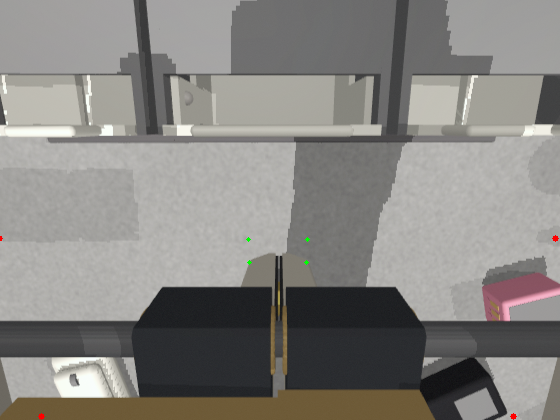

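The bin stayed shut. In the wrist view the finger pads show a 93 mm spacing of 177 px and their tip edge at v≈257. That puts the real tips about 12 mm behind the reported TCP, not 14 mm ahead, and the scene view agrees. The fingers passed over the tab. I'll use tip z = TCP z + 12 and check it on contact.

Emit:
{"op": "send_rows", "data": {
  "linear": [
    [0,0,-0.6],
    [0,0,-0.6],
    [0.2,0,-0.2],
    [0.5,0,0],
    [0.6,0,0],
    [0.4,0,0],
    [0.3,0,0],
    [0,0,0]
  ],
  "twist": [0,0,0,0,0,0,0,0],
  "hand": [1,1,1,1,1,1,1,1]
}}

```text
clock: 6.05
position: [655.8, 0.2, 199.0]
orientation: [3.128, 0.091, 0.023]
ft_force: [-0.5, 0.6, 0.2]
width: 0.5
```

```bash
sed -i 's/p\[2\]-14,1/p[2]+12,1/' h.py; python3 -c "
from h import *
status(); delta(W(17,0,136))"
```

```text
t 6.05 pos [6.558e+02 2.000e-01 1.990e+02] yaw 3.36 rack(TCP) [ 16.8  -0.3 199. ] tipz 211.0 F [-0.5  0.6  0.2] w 0.5
to [6.56e+02 5.00e-01 1.36e+02] tool units [-0.018 -0.027  1.574]
```

Emit:
{"op": "send_rows", "data": {
  "linear": [
    [0,0,0.4],
    [0,0,0.4],
    [0,0,0.4],
    [0,0,0.25],
    [0,0,0.1],
    [0,0,0]
  ],
  "twist": [0,0,0,0,0,0],
  "hand": [1,1,1,1,1,1]
}}

```text
clock: 6.65
position: [655.5, -0.6, 136.0]
orientation: [3.128, 0.091, 0.023]
ft_force: [-0.2, -0.5, -0.1]
width: 0.4
```

```bash
python3 -c "
from h import *
status(); delta(W(17,0,136))"
```

```text
t 6.65 pos [ 6.555e+02 -6.000e-01  1.360e+02] yaw 3.35 rack(TCP) [ 16.5  -1.1 136. ] tipz 148.0 F [-0.2 -0.5 -0.1] w 0.4
to [6.56e+02 5.00e-01 1.36e+02] tool units [ 0.013 -0.027 -0.   ]
```

Emit:
{"op": "send_rows", "data": {
  "linear": [
    [-0.1,0,0],
    [-0.1,0,0]
  ],
  "twist": [0,0],
  "hand": [1,1]
}}

```text
clock: 6.85
position: [654.1, -0.6, 137.5]
orientation: [3.128, 0.092, 0.049]
ft_force: [6.1, -0.3, -4.4]
width: 0.3
```

```bash
python3 -c "
from h import *
status()"
```

```text
t 6.85 pos [ 6.541e+02 -6.000e-01  1.375e+02] yaw 3.38 rack(TCP) [ 15.   -1.  137.5] tipz 149.5 F [ 6.1 -0.3 -4.4] w 0.3
```

Contact at TCP x≈+15 with 6 N of resistance, so the fingers are hooked. I'll pull in small steps.

Emit:
{"op": "send_rows", "data": {
  "linear": [
    [-0.15,0,0.05],
    [-0.2,0,0.05],
    [-0.2,0,0],
    [-0.15,0,0]
  ],
  "twist": [0,0,0,0],
  "hand": [1,1,1,1]
}}

```text
clock: 7.25
position: [646.1, -1.0, 140.5]
orientation: [3.127, 0.093, 0.128]
ft_force: [2.3, -0.2, -2.3]
width: 0.7
```

```bash
python3 -c "
from h import *
status()"
```

```text
t 7.25 pos [646.1  -1.  140.5] yaw 3.42 rack(TCP) [  7.   -0.9 140.5] tipz 152.5 F [ 2.3 -0.2 -2.3] w 0.7
```

```bash
cat >> h.py <<'E'
def status(): 
    st,p,R=tool(); tip=p+R[:,2]*-12
    print("t",round(st["clock"],2),"yaw",np.degrees(np.arctan2(R[1,0],R[0,0])).round(2),"zaxis rack",np.round([R[:,2]@XR,R[:,2]@YR],3),"TCP",rk(p).round(1),"TIP",rk(tip).round(1),"F",np.array(st["ft_force"]).round(1),"w",round(st["width"],1))
E
python3 -c "
from h import *
status()
s=manip.snapshot('scene'); cv2.imwrite('pics/s7.png',cv2.resize(s['frame'][130:330,240:420,::-1],None,fx=3,fy=3))
"
```

```text
t 7.25 yaw 3.42 zaxis rack [ 0.081 -0.013] TCP [  7.   -0.9 140.5] TIP [  6.   -0.8 152.4] F [ 2.3 -0.2 -2.3] w 0.7
```

View pics/s7.png

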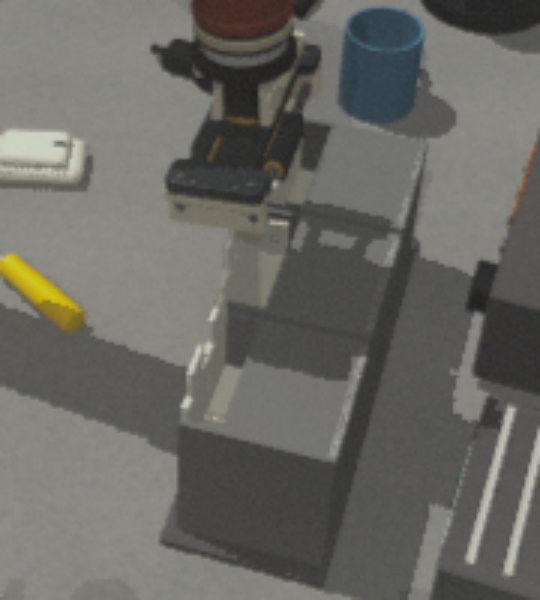

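Emit:
{"op": "send_rows", "data": {
  "linear": [
    [-0.25,0,0.08],
    [-0.25,0,0.08],
    [-0.25,0,0.08],
    [-0.25,0,0.1]
  ],
  "twist": [0,0,0,0],
  "hand": [1,1,1,1]
}}

```text
clock: 7.7
position: [611.0, -3.2, 130.2]
orientation: [3.126, 0.093, 0.15]
ft_force: [0.7, 0.1, 1.6]
width: 0.5
```

```bash
python3 -c "
from h import *
status()"
```

```text
t 7.7 yaw 3.43 zaxis rack [ 0.095 -0.013] TCP [-28.1  -1.  130.2] TIP [-29.3  -0.9 142.2] F [0.7 0.1 1.6] w 0.5
```

Emit:
{"op": "send_rows", "data": {
  "linear": [
    [-0.25,0,0.08],
    [-0.25,0,0.1],
    [-0.25,0,0.12],
    [-0.2,0,0.12]
  ],
  "twist": [0,0,0,0],
  "hand": [1,1,1,1]
}}

```text
clock: 8.1
position: [578.1, -5.2, 114.5]
orientation: [3.126, 0.093, 0.171]
ft_force: [1.1, -0.2, 0.4]
width: 0.6
```

```bash
python3 -c "
from h import *
status()"
```

```text
t 8.1 yaw 3.44 zaxis rack [ 0.108 -0.013] TCP [-61.1  -1.1 114.5] TIP [-62.4  -0.9 126.4] F [ 1.1 -0.2  0.4] w 0.6
```

Emit:
{"op": "send_rows", "data": {
  "linear": [
    [-0.2,0,0.14],
    [-0.2,0,0.14],
    [-0.12,0,0.08]
  ],
  "twist": [0,0,0],
  "hand": [1,1,1]
}}

```text
clock: 8.4
position: [561.5, -6.2, 100.2]
orientation: [3.125, 0.093, 0.186]
ft_force: [1.8, 0.4, 17.5]
width: 0.8
```

```bash
python3 -c "
from h import *
status()
s=manip.snapshot('scene'); cv2.imwrite('pics/s8.png',cv2.resize(s['frame'][130:330,240:420,::-1],None,fx=3,fy=3))
"
```

```text
t 8.4 yaw 3.45 zaxis rack [ 0.118 -0.013] TCP [-77.7  -1.1 100.2] TIP [-79.1  -1.  112.1] F [ 1.8  0.4 17.5] w 0.8
```

View pics/s8.png

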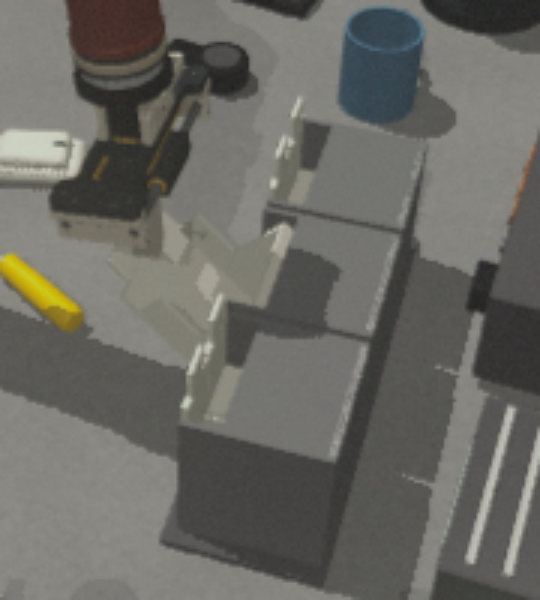

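Upward force of 17.5 N with the tip at the computed 0.8 rad position, so the bin is on its stop. I'll give it one more gentle nudge, then retreat upward.

Emit:
{"op": "send_rows", "data": {
  "linear": [
    [-0.06,0,0.04],
    [0,0,-0.3],
    [0,0,-0.6],
    [0,0,-0.8],
    [0,0,-0.8],
    [0,0,-0.8],
    [0,0,-0.3],
    [0,0,0]
  ],
  "twist": [0,0,0,0,0,0,0,0],
  "hand": [1,1,1,1,1,1,1,1]
}}

```text
clock: 9.25
position: [534.4, -6.4, 246.2]
orientation: [3.125, 0.092, 0.164]
ft_force: [0.4, 0.3, 0.4]
width: 0.5
```

```bash
python3 -c "
from h import *
status()
s=manip.snapshot('wrist'); f=s['frame'][:,:,::-1].copy()
th=.8
def B(x,y,r): return W(-r*np.sin(th)+x*np.cos(th),y,20+r*np.cos(th)+x*np.sin(th))
for y in(-35,35):
    q=proj(s,B(0,y,150)); print(q); cv2.circle(f,tuple(int(v) for v in q.round()),3,(0,255,0),-1)
for y in(-54,54):
    q=proj(s,B(0,y,125)); print(q); cv2.circle(f,tuple(int(v) for v in q.round()),3,(0,0,255),-1)
cv2.imwrite('pics/w8.png',f)
s=manip.snapshot('scene'); cv2.imwrite('pics/s9.png',cv2.resize(s['frame'][130:330,240:420,::-1],None,fx=3,fy=3))
"
```

```text
t 9.25 yaw 3.42 zaxis rack [ 0.104 -0.014] TCP [-104.7    0.3  246.2] TIP [-106.     0.5  258.1] F [0.4 0.3 0.4] w 0.5
[314.56855631 223.69904903]
[238.43349329 223.99362207]
[332.4604867  201.91827808]
[220.06319596 202.26475029]
```

View pics/w8.png

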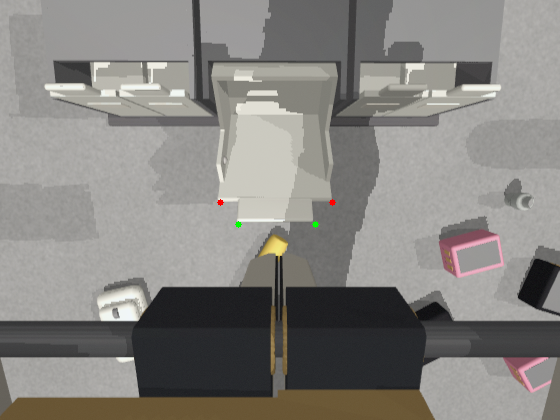

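View pics/s9.png

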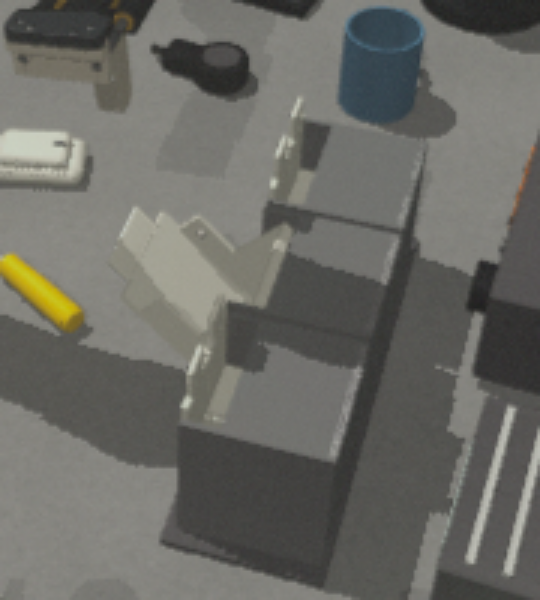

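The bin is tipped: wrist view shows panel edge (222–332,200) and tab (238–312,220), against predicted v≈202 and 224. Next, the battery.

Emit:
{"op": "send_rows", "data": {
  "linear": [
    [-0.3,0.6,0],
    [-0.4,0.85,0],
    [-0.4,0.85,0],
    [-0.4,0.85,0],
    [-0.4,0.85,0],
    [-0.4,0.85,0],
    [-0.4,0.85,0],
    [-0.4,0.85,0],
    [-0.4,0.85,0],
    [-0.2,0.4,0],
    [0,0,0]
  ],
  "twist": [0,0,0,0,0,0,0,0.7,0.7,0.6,0],
  "hand": [-0.6,-0.6,-0.6,-0.6,-0.6,-0.6,-0.6,-0.6,-0.6,-0.6,-0.6]
}}

```text
clock: 10.45
position: [382.6, -329.2, 213.3]
orientation: [-3.103, 0.352, -0.095]
ft_force: [0.3, -0.6, -0.2]
width: 74.1
```

```bash
python3 -c "
from h import *
status(); print(tool()[1].round(1))
s=manip.snapshot('wrist'); f=s['frame'][:,:,::-1].copy()
np.savez('w9.npz',**{k:np.array(s[k]) for k in s})
cv2.imwrite('pics/w9.png',f)
s=manip.snapshot('top'); f=s['frame'][:,:,::-1].copy()
th=.8
def B(x,y,r): return W(-r*np.sin(th)+x*np.cos(th),y,20+r*np.cos(th)+x*np.sin(th))
f=cv2.resize(f[120:220,200:340],None,fx=5,fy=5,interpolation=0)
for X in [B(0,35,150),B(0,-35,150),B(0,54,125),B(0,-54,125)]:
    q=(proj(s,X)-[200,120])*5+2.5; cv2.circle(f,tuple(int(v) for v in q.round()),2,(0,0,255),-1)
cv2.imwrite('pics/t9.png',f)
"
```

```text
t 10.45 yaw -13.0 zaxis rack [0.063 0.007] TCP [-275.4 -312.9  213.3] TIP [-276.2 -313.   225.3] F [ 0.3 -0.6 -0.2] w 74.1
[ 382.6 -329.2  213.3]
```

View pics/w9.png

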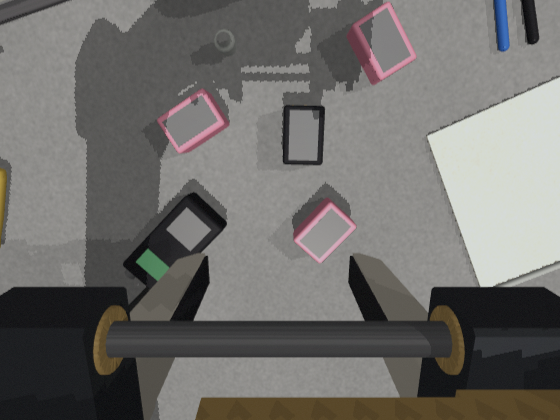

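View pics/t9.png

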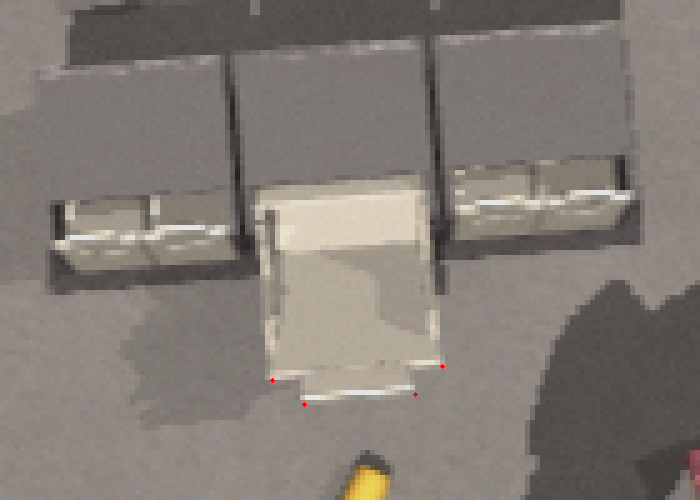

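```bash
python3 -c "
from h import *
s=dict(np.load('w9.npz'));s={k:(v if v.ndim else float(v)) for k,v in s.items()}
g=s['frame'].astype(int).max(2); m=(g<50).astype(np.uint8); M=np.zeros_like(m);M[95:175,272:335]=m[95:175,272:335]
cs,_=cv2.findContours(M,0,1); k=max(cs,key=cv2.contourArea); r=cv2.minAreaRect(k); print(r)
P=[ray(s,*q,36) for q in cv2.boxPoints(r)]; print(np.round(P,1)); print(np.mean(P,0).round(1))
P=np.array(P); print([np.linalg.norm(P[i]-P[i-1]).round(1) for i in range(4)],[np.degrees(np.arctan2(*(P[i]-P[i-1])[[1,0]])).round(1) for i in range(4)])
st,p,R=tool()
f=cv2.resize(s['frame'][85:185,262:345,::-1],None,fx=6,fy=6,interpolation=0);cv2.imwrite('pics/w9c.png',f)
"
```

```text
((302.91143798828125, 134.47898864746094), (40.61696243286133, 58.28426742553711), 2.045408248901367)
[[ 425.6 -338.3   36. ]
 [ 481.8 -353.3   36. ]
 [ 471.2 -392.8   36. ]
 [ 414.7 -379.3   36. ]]
[ 448.3 -365.9   36. ]
[np.float64(42.4), np.float64(58.2), np.float64(40.9), np.float64(58.1)] [np.float64(75.1), np.float64(-14.9), np.float64(-105.0), np.float64(166.6)]
```

View pics/w9c.png

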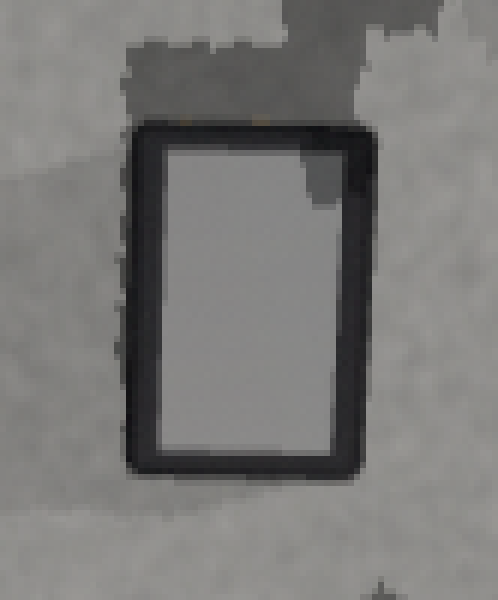

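The enlarged crop confirms a plain black block with a grey label, centre (448,-366), yaw about -14°. The top view gives the same.

```bash
cat >> h.py <<'E'
def dtip(t):
    st,p,R=tool(); tip=p-12*R[:,2]; print("tip",tip.round(1),"zax",R[:2,2].round(3),"tool units",(R.T@(np.array(t)-tip)/40).round(3))
E
python3 -c "
from h import *
dtip([448,-366,80])"
```

```text
tip [ 384.2 -326.4  225.7] zax [0.064 0.012] tool units [1.549 0.715 3.725]
```

Emit:
{"op": "send_rows", "data": {
  "linear": [
    [0.5,0.2,0.4],
    [0.5,0.25,0.8],
    [0.4,0.25,0.9],
    [0.15,0,0.9],
    [0,0,0.6],
    [0,0,0]
  ],
  "twist": [0.12,0,0,0,0,0],
  "hand": [-0.6,-0.6,-0.6,-0.6,-0.6,-0.6]
}}

```text
clock: 11.15
position: [461.0, -352.5, 67.9]
orientation: [-3.094, 0.32, -0.106]
ft_force: [-0.5, 0.2, -0.3]
width: 74.5
```

```bash
python3 -c "
from h import *
status();dtip([448,-366,12])"
```

```text
t 11.15 yaw -11.88 zaxis rack [0.072 0.018] TCP [-198.6 -340.8   67.9] TIP [-199.4 -341.    79.8] F [-0.5  0.2 -0.3] w 74.5
tip [ 460.2 -352.8   79.8] zax [0.071 0.022] tool units [-0.339  0.447  1.662]
```

Emit:
{"op": "send_rows", "data": {
  "linear": [
    [-0.17,0.2,0],
    [-0.16,0.2,0],
    [0,0,0]
  ],
  "twist": [0.25,0,0],
  "hand": [-0.6,-0.6,-0.6]
}}

```text
clock: 11.45
position: [445.9, -363.7, 68.5]
orientation: [-3.087, 0.368, -0.109]
ft_force: [0.2, -0.9, -0.7]
width: 74.3
```

```bash
python3 -c "
from h import *
status();dtip([448,-366,12])"
```

```text
t 11.45 yaw -13.68 zaxis rack [0.074 0.018] TCP [-214.3 -351.1   68.5] TIP [-215.2 -351.3   80.5] F [ 0.2 -0.9 -0.7] w 74.3
tip [ 445.  -364.    80.5] zax [0.073 0.023] tool units [-0.028  0.099  1.712]
```

Emit:
{"op": "send_rows", "data": {
  "linear": [
    [0,0.08,0.4],
    [0,0,0.5],
    [0,0,0.4],
    [0,0,0.2],
    [0,0,0]
  ],
  "twist": [0,0,0,0,0],
  "hand": [-0.6,-0.6,-0.6,-0.6,-0.6]
}}

```text
clock: 11.95
position: [451.8, -371.5, 15.3]
orientation: [-3.094, 0.375, -0.13]
ft_force: [-0.4, 0.5, 0.6]
width: 74.1
```

```bash
python3 -c "
from h import *
status();dtip([448,-366,12])
s=manip.snapshot('wrist'); f=s['frame'][:,:,::-1].copy();cv2.imwrite('pics/w10.png',f)
"
```

```text
t 11.95 yaw -13.91 zaxis rack [0.086 0.006] TCP [-208.8 -359.3   15.3] TIP [-209.9 -359.3   27.2] F [-0.4  0.5  0.6] w 74.1
tip [ 450.8 -371.7   27.2] zax [0.085 0.012] tool units [-0.132 -0.109  0.375]
```

View pics/w10.png

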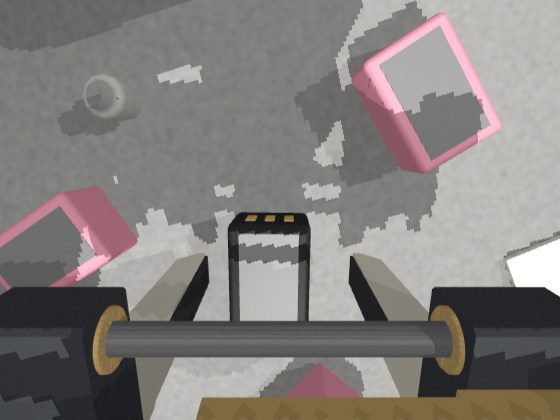

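The battery sits between the fingers, about 4 mm off centre (u 270 vs 279). I'll correct that, lower and close.

Emit:
{"op": "send_rows", "data": {
  "linear": [
    [-0.1,-0.1,0.1],
    [0,0,0.2],
    [0,0,0.07],
    [0,0,0]
  ],
  "twist": [0,0,0,0],
  "hand": [-0.6,-0.6,-0.6,-0.6]
}}

```text
clock: 12.4
position: [451.6, -367.6, 2.6]
orientation: [-3.097, 0.376, -0.138]
ft_force: [-0.9, -0.3, 0.1]
width: 74.3
```

```bash
python3 -c "
from h import *
status();dtip([448,-366,12])"
```

```text
t 12.4 yaw -13.91 zaxis rack [0.09  0.002] TCP [-208.9 -355.4    2.6] TIP [-210.  -355.4   14.5] F [-0.9 -0.3  0.1] w 74.3
tip [ 450.5 -367.7   14.5] zax [0.09  0.008] tool units [-0.076 -0.025  0.058]
```

Emit:
{"op": "send_rows", "data": {
  "linear": [
    [-0.05,0,0.05],
    [0,0,0],
    [0,0,0],
    [0,0,0],
    [0,0,0],
    [0,0,0]
  ],
  "twist": [0,0,0,0,0,0],
  "hand": [0.4,0.4,0.4,0.4,0.4,0.4],
  "force": 30
}}

```text
clock: 13.0
position: [449.9, -367.3, 0.5]
orientation: [-3.098, 0.376, -0.139]
ft_force: [0.5, 0.4, -1.8]
width: 41.9
```

Emit:
{"op": "send_rows", "data": {
  "linear": [
    [0,0,-0.3],
    [0,0,-0.6],
    [0,0,-0.9],
    [0,0,-1],
    [0,0,-1],
    [0,0,-0.6],
    [0,0,0]
  ],
  "twist": [0,0,0,0,0,0,0],
  "hand": [0.4,0.4,0.4,0.4,0.4,0.4,0.4]
}}

```text
clock: 13.7
position: [431.6, -368.1, 184.7]
orientation: [-3.097, 0.377, -0.134]
ft_force: [0.3, -0.6, -1.7]
width: 41.9
```

```bash
python3 -c "
from h import *
status();dtip(W(-22,0,230))
s=manip.snapshot('wrist'); f=s['frame'][:,:,::-1].copy();cv2.imwrite('pics/w11.png',f)
"
```

```text
t 13.7 yaw -13.94 zaxis rack [0.088 0.003] TCP [-228.9 -354.7  184.7] TIP [-229.9 -354.7  196.6] F [ 0.3 -0.6 -1.7] w 41.9
tip [ 430.5 -368.2  196.6] zax [0.088 0.009] tool units [  2.38  -10.028  -0.343]
```

View pics/w11.png

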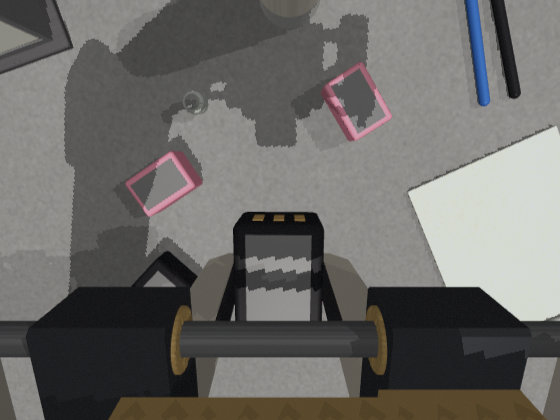

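Battery held (41.9 mm). I'll carry it to above the bin.

Emit:
{"op": "send_rows", "data": {
  "linear": [
    [0.1,-0.5,-0.3],
    [0.2,-0.9,-0.3],
    [0.22,-0.95,-0.2],
    [0.22,-0.95,0],
    [0.22,-0.95,0],
    [0.22,-0.95,0],
    [0.22,-0.95,0],
    [0.22,-0.95,0],
    [0.22,-0.9,0],
    [0.15,-0.6,0],
    [0,0,0],
    [0,0,0]
  ],
  "twist": [0,0,0,0,0,0,0,0,0,-0.7,-0.7,-0.7],
  "hand": [0.4,0.4,0.4,0.4,0.4,0.4,0.4,0.4,0.4,0.4,0.4,0.4]
}}

```text
clock: 14.95
position: [579.5, -34.2, 205.3]
orientation: [-3.116, -0.095, -0.06]
ft_force: [-0.5, 0.3, -1.2]
width: 42.0
```

```bash
python3 -c "
from h import *
status();dtip(W(-22,0,180))"
```

```text
t 14.95 yaw 3.46 zaxis rack [0.039 0.023] TCP [-61.4 -30.1 205.3] TIP [-61.9 -30.4 217.3] F [-0.5  0.3 -1.2] w 42.0
tip [579.  -34.5 217.3] zax [0.038 0.025] tool units [ 0.96  -0.736  0.987]
```

Emit:
{"op": "send_rows", "data": {
  "linear": [
    [0.35,-0.3,0],
    [0.35,-0.3,0.1],
    [0.2,-0.1,0.3],
    [0,0,0.3],
    [0,0,0]
  ],
  "twist": [0,0,0,0,0],
  "hand": [0.4,0.4,0.4,0.4,0.4]
}}

```text
clock: 15.45
position: [610.4, -0.7, 167.3]
orientation: [-3.115, -0.1, -0.031]
ft_force: [0.3, -0.2, -1.7]
width: 41.9
```

```bash
python3 -c "
from h import *
status();dtip(W(-22,0,130))
s=manip.snapshot('wrist'); f=s['frame'][:,:,::-1].copy();cv2.imwrite('pics/w12.png',f)
"
```

```text
t 15.45 yaw 3.67 zaxis rack [0.02  0.025] TCP [-28.6   1.5 167.3] TIP [-28.8   1.2 179.3] F [ 0.3 -0.2 -1.7] w 41.9
tip [610.1  -1.  179.3] zax [0.019 0.026] tool units [0.145 0.062 1.233]
```

View pics/w12.png

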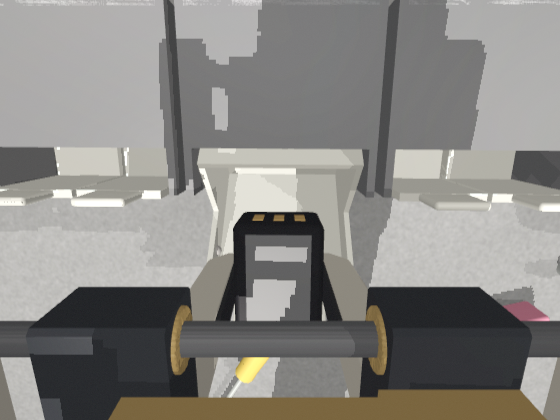

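The battery at (278,270) is centred on the tray, whose walls are at u 207 and 354. Lowering.

Emit:
{"op": "send_rows", "data": {
  "linear": [
    [0.12,0.05,0.3],
    [0,0,0.4],
    [0,0,0.4],
    [0,0,0]
  ],
  "twist": [0,0,0,0],
  "hand": [0.4,0.4,0.4,0.4]
}}

```text
clock: 15.9
position: [617.3, -5.2, 122.2]
orientation: [-3.117, -0.093, -0.036]
ft_force: [-0.1, 0.0, -0.4]
width: 41.9
```

```bash
python3 -c "
from h import *
status();dtip(W(-22,0,97))"
```

```text
t 15.9 yaw 3.4 zaxis rack [0.024 0.022] TCP [-21.9  -3.4 122.2] TIP [-22.2  -3.6 134.2] F [-0.1  0.  -0.4] w 41.9
tip [617.1  -5.4 134.2] zax [0.022 0.023] tool units [-0.018 -0.07   0.931]
```

Emit:
{"op": "send_rows", "data": {
  "linear": [
    [0,-0.08,0.25],
    [0,0,0.3],
    [0,0,0.2],
    [0,0,0]
  ],
  "twist": [0,0,0,0],
  "hand": [0.4,0.4,0.4,0.4]
}}

```text
clock: 16.3
position: [618.9, -2.2, 91.1]
orientation: [-3.118, -0.09, -0.04]
ft_force: [0.3, 0.3, -2.3]
width: 41.9
```

```bash
python3 -c "
from h import *
status();dtip(W(-22,0,97))
s=manip.snapshot('scene'); cv2.imwrite('pics/s12.png',cv2.resize(s['frame'][130:330,240:420,::-1],None,fx=3,fy=3))
"
```

```text
t 16.3 yaw 3.3 zaxis rack [0.026 0.021] TCP [-20.1  -0.5  91.1] TIP [-20.4  -0.8 103.1] F [ 0.3  0.3 -2.3] w 41.9
tip [618.6  -2.5 103.1] zax [0.025 0.023] tool units [-0.043 -0.016  0.151]
```

View pics/s12.png

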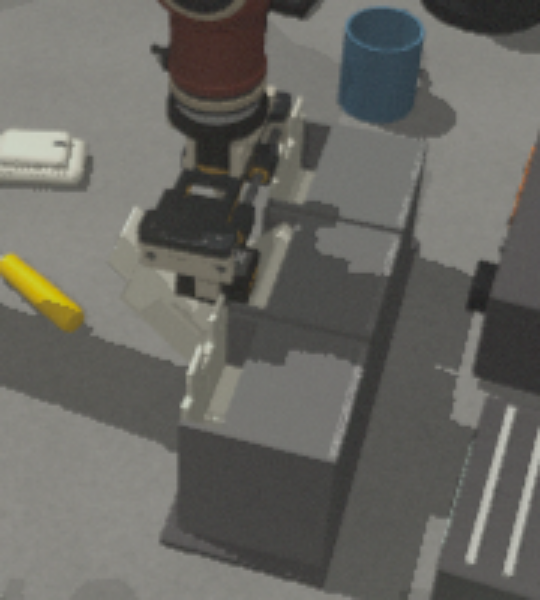

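Emit:
{"op": "send_rows", "data": {
  "linear": [
    [-0.04,0,0.12],
    [0,0,0.04],
    [0,0,0]
  ],
  "twist": [0,0,0],
  "hand": [0.4,0.4,0.4]
}}

```text
clock: 16.65
position: [618.8, -2.3, 85.8]
orientation: [-3.118, -0.09, -0.046]
ft_force: [0.3, 0.0, -1.2]
width: 42.2
```

Emit:
{"op": "send_rows", "data": {
  "linear": [
    [0,0,0],
    [0,0,0],
    [0,0,0],
    [0,0,0],
    [0,0,0]
  ],
  "twist": [0,0,0,0,0],
  "hand": [-0.15,-0.15,-0.15,-0.15,-0.15]
}}

```text
clock: 17.15
position: [620.6, -2.3, 87.9]
orientation: [-3.118, -0.09, -0.053]
ft_force: [0.5, 0.4, -0.3]
width: 53.5
```

```bash
python3 -c "
from h import *
status()
s=manip.snapshot('wrist'); f=s['frame'][:,:,::-1].copy();cv2.imwrite('pics/w13.png',f)
"
```

```text
t 17.15 yaw 3.29 zaxis rack [0.035 0.021] TCP [-18.5  -0.7  87.9] TIP [-18.9  -0.9  99.9] F [ 0.5  0.4 -0.3] w 53.5
```

View pics/w13.png

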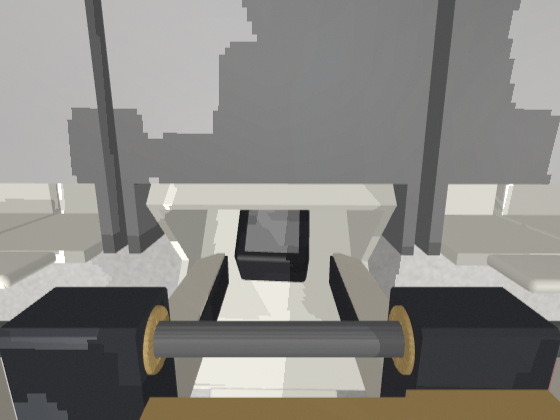

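Battery released inside the tray (275,245). I'll rise, back off in front of the tab and close the fingers.

Emit:
{"op": "send_rows", "data": {
  "linear": [
    [0,0,-0.3],
    [0,0,-0.6],
    [0,0,-0.8],
    [0,0,-0.8],
    [-0.4,0,-0.4],
    [-0.8,0,0],
    [-0.8,0,0],
    [-0.7,0,0],
    [-0.3,0,0],
    [0,0,0]
  ],
  "twist": [0,0,0,0,0,0,0,0,0,0],
  "hand": [-0.15,-0.15,-0.15,-0.15,-0.15,1,1,1,1,1]
}}

```text
clock: 18.2
position: [494.7, -12.2, 212.3]
orientation: [-3.118, -0.09, -0.07]
ft_force: [0.1, -1.0, 0.1]
width: 17.9
```

```bash
python3 -c "
from h import *
status();dtip(W(-135,0,105))
s=manip.snapshot('scene'); cv2.imwrite('pics/s14.png',cv2.resize(s['frame'][130:330,240:420,::-1],None,fx=3,fy=3))
s=manip.snapshot('wrist'); f=s['frame'][:,:,::-1].copy();cv2.imwrite('pics/w14.png',f)
"
```

```text
t 18.2 yaw 3.29 zaxis rack [0.046 0.02 ] TCP [-144.7   -3.1  212.3] TIP [-145.2   -3.4  224.3] F [ 0.1 -1.   0.1] w 17.9
tip [494.2 -12.5 224.3] zax [0.044 0.023] tool units [ 0.12  -0.025  2.993]
```

View pics/s14.png

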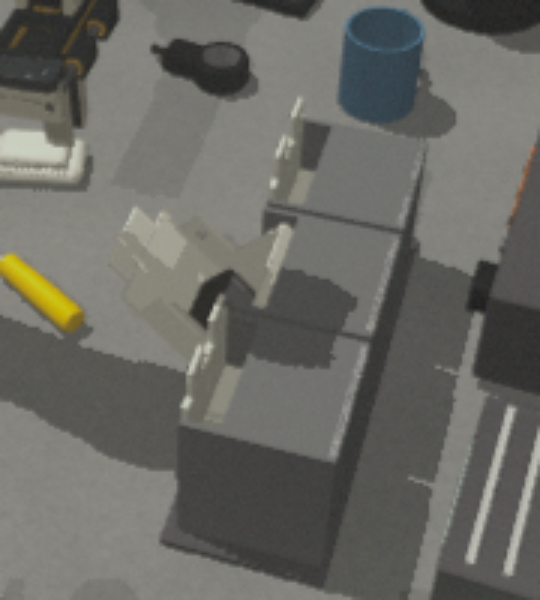

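View pics/w14.png

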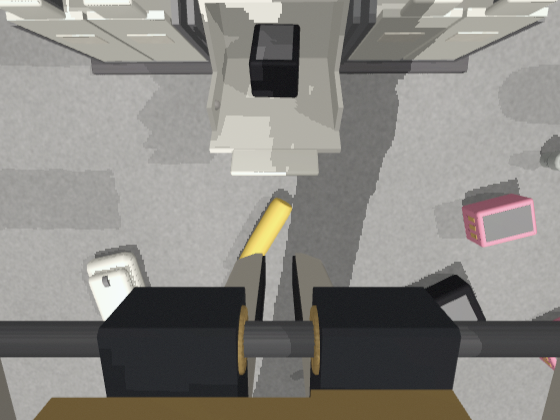

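Battery rests on the tray floor (275,60), bin still fully open. Now down in front of the tab.

Emit:
{"op": "send_rows", "data": {
  "linear": [
    [0,-0.04,0.5],
    [0,0,0.7],
    [0,0,0.7],
    [0,0,0.6],
    [0,0,0.3],
    [0,0,0]
  ],
  "twist": [0,0,0,0,0,0],
  "hand": [1,1,1,1,1,1]
}}

```text
clock: 18.9
position: [514.2, -6.8, 98.9]
orientation: [-3.117, -0.092, -0.095]
ft_force: [-0.7, 0.2, -0.2]
width: 0.3
```

```bash
python3 -c "
from h import *
status()"
```

```text
t 18.9 yaw 3.35 zaxis rack [0.062 0.02 ] TCP [-124.9    1.1   98.9] TIP [-125.7    0.9  110.8] F [-0.7  0.2 -0.2] w 0.3
```

Emit:
{"op": "send_rows", "data": {
  "linear": [
    [0.2,0,-0.05],
    [0.2,0,-0.08],
    [0.2,0,-0.1],
    [0.2,0,-0.12]
  ],
  "twist": [0,0,0,0],
  "hand": [1,1,1,1]
}}

```text
clock: 19.3
position: [541.7, -5.2, 116.2]
orientation: [-3.117, -0.092, -0.071]
ft_force: [-1.7, -0.5, 0.0]
width: 0.5
```

```bash
python3 -c "
from h import *
status()"
```

```text
t 19.3 yaw 3.36 zaxis rack [0.046 0.021] TCP [-97.4   1.1 116.2] TIP [-97.9   0.8 128.2] F [-1.7 -0.5  0. ] w 0.5
```

Emit:
{"op": "send_rows", "data": {
  "linear": [
    [0.22,0,-0.03],
    [0.22,0,-0.04],
    [0.22,0,-0.04],
    [0.22,0,-0.04]
  ],
  "twist": [0,0,0,0],
  "hand": [1,1,1,1]
}}

```text
clock: 19.7
position: [580.8, -3.2, 127.8]
orientation: [-3.117, -0.092, -0.078]
ft_force: [-1.0, 0.5, 1.1]
width: 0.6
```

```bash
python3 -c "
from h import *
status()
s=manip.snapshot('scene'); cv2.imwrite('pics/s15.png',cv2.resize(s['frame'][130:330,240:420,::-1],None,fx=3,fy=3))
"
```

```text
t 19.7 yaw 3.36 zaxis rack [0.05 0.02] TCP [-58.2   0.8 127.8] TIP [-58.8   0.5 139.8] F [-1.   0.5  1.1] w 0.6
```

View pics/s15.png

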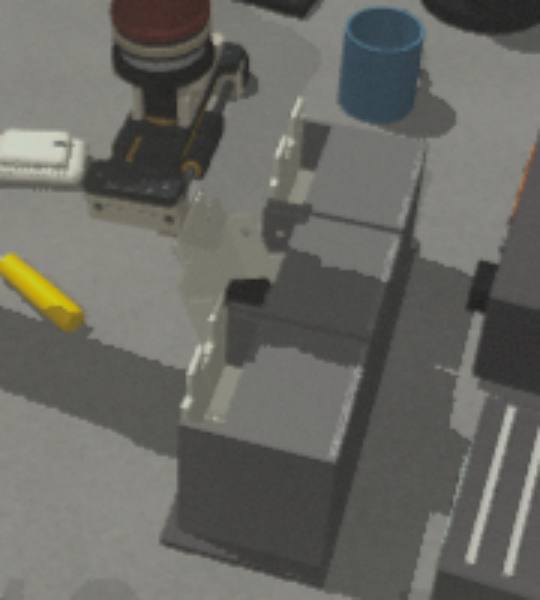

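Closing well, and the battery is going in under the roof. I'll continue.

Emit:
{"op": "send_rows", "data": {
  "linear": [
    [0.22,0,0],
    [0.22,0,0],
    [0.2,0,0],
    [0.15,0,0]
  ],
  "twist": [0,0,0,0],
  "hand": [1,1,1,1]
}}

```text
clock: 20.15
position: [618.3, -1.1, 130.2]
orientation: [-3.117, -0.092, -0.087]
ft_force: [-2.9, -1.0, 2.3]
width: 0.3
```

```bash
python3 -c "
from h import *
status()"
```

```text
t 20.15 yaw 3.36 zaxis rack [0.057 0.02 ] TCP [-20.7   0.7 130.2] TIP [-21.4   0.4 142.2] F [-2.9 -1.   2.3] w 0.3
```

Emit:
{"op": "send_rows", "data": {
  "linear": [
    [0.15,0,0],
    [0.2,0,0],
    [0.2,0,0]
  ],
  "twist": [0,0,0],
  "hand": [1,1,1]
}}

```text
clock: 20.45
position: [632.1, -0.3, 129.8]
orientation: [-3.118, -0.092, -0.052]
ft_force: [-12.8, -0.1, 9.7]
width: 0.4
```

```bash
python3 -c "
from h import *
status()"
```

```text
t 20.45 yaw 3.37 zaxis rack [0.034 0.02 ] TCP [ -6.9   0.6 129.8] TIP [ -7.3   0.4 141.7] F [-12.8  -0.1   9.7] w 0.4
```

Emit:
{"op": "send_rows", "data": {
  "linear": [
    [0.2,0,0],
    [0.25,0,0]
  ],
  "twist": [0,0],
  "hand": [1,1]
}}

```text
clock: 20.65
position: [631.2, -0.4, 128.6]
orientation: [-3.119, -0.092, 0.019]
ft_force: [-24.4, -1.4, 18.4]
width: 0.4
```

```bash
python3 -c "
from h import *
status()"
```

```text
t 20.65 yaw 3.37 zaxis rack [-0.012  0.021] TCP [ -7.7   0.5 128.6] TIP [ -7.6   0.3 140.6] F [-24.4  -1.4  18.4] w 0.4
```

Solid stop at 24 N with the tip at the shut position, so the bin is home. I'll retreat and check.

Emit:
{"op": "send_rows", "data": {
  "linear": [
    [-0.3,0,0],
    [-0.6,0,0],
    [-0.8,0,0],
    [-0.8,0,-0.3],
    [-0.5,0,-0.6],
    [-0.5,0.8,-0.6],
    [-0.5,0.8,-0.4],
    [-0.4,0.8,0],
    [-0.2,0.8,0],
    [0,0.8,0],
    [0,0.5,0],
    [0,0,0]
  ],
  "twist": [0,0,0,0,0,0,0,0,0,0,0,0],
  "hand": [1,1,1,1,1,1,1,1,1,1,1,1]
}}

```text
clock: 21.85
position: [465.0, -200.0, 207.0]
orientation: [-3.125, -0.099, -0.017]
ft_force: [-0.1, 0.2, -0.1]
width: 0.5
```

```bash
python3 -c "
from h import *
status()
s=manip.snapshot('scene'); cv2.imwrite('pics/s16.png',cv2.resize(s['frame'][130:330,240:420,::-1],None,fx=3,fy=3));cv2.imwrite('pics/s16f.png',s['frame'][:,:,::-1])
s=manip.snapshot('top');f=s['frame'][:,:,::-1].copy();cv2.imwrite('pics/t16f.png',f)
f=cv2.resize(f[110:200,200:340],None,fx=5,fy=5,interpolation=0)
for X in [W(0,35,170),W(0,-35,170),W(0,54,145),W(0,-54,145)]:
    q=(proj(s,X)-[200,110])*5+2.5; cv2.circle(f,tuple(int(v) for v in q.round()),2,(0,0,255),-1)
cv2.imwrite('pics/t16.png',f)
"
```

```text
t 21.85 yaw 3.62 zaxis rack [0.011 0.014] TCP [-185.5 -188.8  207. ] TIP [-185.6 -189.   219. ] F [-0.1  0.2 -0.1] w 0.5
```

View pics/s16.png

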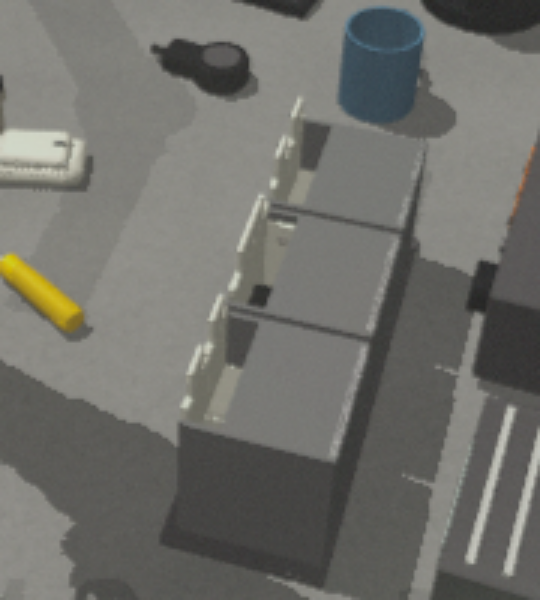

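View pics/t16.png

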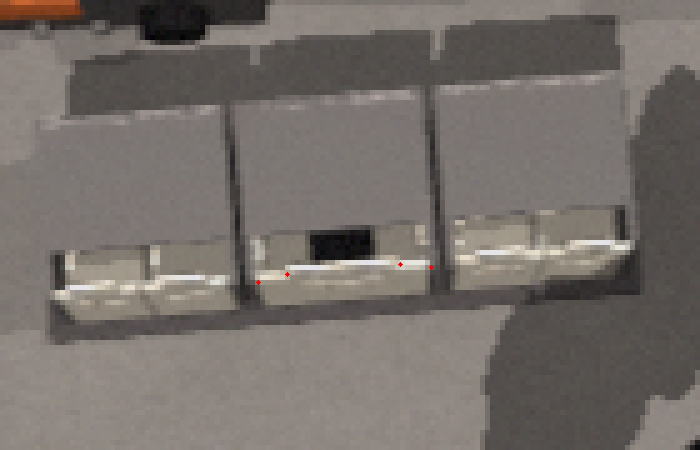

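View pics/t16f.png

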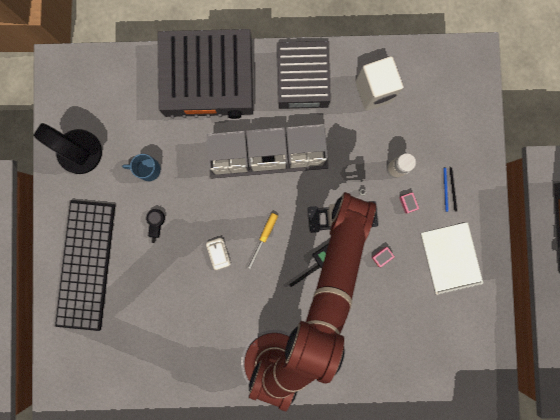

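```bash
python3 -c "
import cv2,numpy as np
a=cv2.imread('pics/top0.png').astype(int);b=cv2.imread('pics/t16f.png').astype(int)
d=np.abs(a-b).max(2)
m=lambda f: (f.min(2)>185)
for n,(x0,x1) in {'L':(208,246),'wide':(250,288),'R':(290,328)}.items():
  for f in(a,b):
    y,x=np.nonzero(m(f)[145:176,x0:x1]); print(n,len(y),(y.mean()+145).round(2),(x.mean()+x0).round(2))
a=cv2.imread('pics/scene0.png').astype(int);b=cv2.imread('pics/s16f.png').astype(int)
for n,(x0,x1,y0,y1) in {'tab':(310,335,190,235)}.items():
  for f in(a,b):
    y,x=np.nonzero((f.min(2)>150)[y0:y1,x0:x1]); print(n,len(y),(y.mean()+y0).round(2),(x.mean()+x0).round(2))
from workcell import manip
print(manip.job_done())
"
```

```text
L 25 166.08 229.0
L 33 165.88 229.21
wide 26 162.65 268.69
wide 31 162.77 269.35
R 26 159.31 308.85
R 31 159.35 308.61
tab 70 211.54 320.84
tab 83 211.12 321.02
the job is handed in; nothing more can be done
None
```

The wide (middle) bin was tipped to its stop, the black battery was put inside and released, and the bin was pushed home. I handed the job in at about 22 s.

**Bin open:** the stop was felt at 17 N, and the tipped tab stood within about 2 mm of the 0.8 rad prediction.

**Bin shut:** the bin ended on a solid stop at 24 N. I could not hear or sense the click. The wide tab's highlight is back within about 0.1 px (rows) of its first picture in the top view, and within about 0.4 px in the scene view.

**Battery:** it is visible inside the shut bin in both the top and scene views.

**Narrow bins and other things:**
- **Narrow bins:** their highlights moved 0.2 px or less in the rows of the top view.
- **Other things:** no bystander looked moved. I judged this by eye, and in the last picture the arm hid some of the area around the radio and one pink block.

**What disagreed:** the first pull missed the tab. The pictures put the real fingertips about 12 mm behind the reported TCP, not 14 mm ahead as stated. With that offset corrected, the second pull opened the bin.

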